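# Vacuum-filter the waiting cups on the open bed

### The arm

A 6-joint arm with a two-finger parallel gripper is mounted at the origin on the work surface. World frame = base frame: x ahead of the robot, y to its left, z up, the work surface at z = 0. Lengths are in m, angles in degrees, forces in N, time in s.
With the tool pointing down it reaches from about 0.4 to 0.825 m from the base axis. Payload 7 kg.
Tool frame: the origin (TCP) lies midway between the tips of the shut fingers; the grasp point (between the pads) lies 19 mm behind it; z points along the fingers, y is the line along which they close (so a half turn about z gives the same grasp; the last joint's range is limited). The gripper opens to 88 mm and grips with 3 to 60 N. Pads are 19 mm wide; open, the fingers measure 130 mm over their backs; the gripper's body (78 mm by 193 mm) begins 47 mm behind the grasp point.
Start: joints at [90.132, 20.546, 0.682, 0, -70.136, -16.507], TCP at [0.19, 0.648, 0.227] pointing down, gripper open.
Joint ranges: [-176.03, 176.03], [-82.01, 121.73], [-58.28, 71.71], [-173.87, 95.51], [-174.79, -0.11], [-173.66, 173.66]. Speed limits (degrees/s): [136.94, 136.94, 172.46, 180, 180, 180].

### API

Orientations are given as [roll, pitch, yaw] about the fixed x, y, z axes, in that order (R = Rz(yaw) Ry(pitch) Rx(roll)).
In Python, from plant import * gives the robot as it stands.
- The arm moves only by the tool move_arm, never from a script. Its argument "commands" is a list of rows, each a list of 7 numbers: the shift along the world's x, y, z in mm, then the turn, a rotation vector about the world's x, y, z in degrees, then the opening in per cent of the stroke, from 0 (shut) to 100 (fully open). In form: [[x, y, z, rx, ry, rz, fingers], ...]. A call has 1 to 20 rows; each row shifts and turns the commanded pose from where the row before left it; what a row does not reach is not made up. A row lasts 1/10 s, in which the tool goes at most 50 mm and 8.59 degrees, less where a joint would pass 70% of its speed; a pose out of reach is approached as far as the arm can. A call with a gripper value outside its range is refused whole. The fingers move at their own pace and stop on an object; "squeeze" is the grip in N (left out, the last holds). Time passes only in rows, so rows that do not move let the fingers close. It gives the time, the measured TCP pose, the force and the opening at its end, in the units of the state.
- get_state(): the state, without advancing time (a new reading comes with each control period).
- capture(name): name is "scene" or "top" or "wrist"; returns a dict with "frame" (420x560x3 uint8, blue, green, red), "camera_matrix" (3x3 intrinsics, pixels), "world_to_cam" (4x4, takes a point from world to camera coordinates); the wrist camera has in their place "tool_from_camera" (4x4, takes a point from camera to tool coordinates, whose origin is the TCP and whose axes are the flange's). Camera axes: x right, y up, looking along -z (the intrinsics and any distortion apply to the point x, -y, -z); pixel columns grow to the right and rows downward; lengths in m; the calibration is good to about 2 mm. A picture is of the moment at which its call begins: read the wrist's pose just before it. There is no depth.
- close_job(): hands the job in, once; it reports no verdict.
The state is a dict: "time_s": time; "joints": joint angles; "qd": joint speeds; "joint_torque": joint torques, N m; "tcp_pos": TCP position; "eef_rot": TCP orientation; "contact_force": force on the tool from outside, world axes, zero at the start; "moment": the same for the moment, N m; "gripper_width": finger opening in m.
Only numpy, scipy, OpenCV 4.12 (cv2) and the standard library are available. Lean on these libraries where they do the work, as an engineer would, in place of code of your own. Each camera call takes 0.05 s, during which the arm holds its last target. There are 200 camera calls.

### The job

Stand every filter cup upright on the open vacuum bed (the one without the blanking plate), wholly on its top; then move the shift lever along the neutral slot to the side of that bed and fully forward, and, with the cups standing on the bed, work the pump handle through four full strokes, all the way down and all the way back up each time. Then vent by pulling the lever straight back to the rear end on the same side, and only after that set all the cups upright on the flat steel tray, wholly within its edges. Finish with the lever back in neutral, and leave the amber jar undisturbed.

Things in the scene. Friction and masses are not known exactly. Their poses are not given: they have to be found in the camera images.
- cup1: Sealed filter cup, a straight white cylinder with a steel foot and a grey band near the top: 44 mm diameter, 56 mm tall, plus a thin 8 mm nipple on top (seen only); about 90 g, most of it in the foot. Origin at the centre of its underside, z up along its axis. Starts standing on the bench; two to four cups are present (absent ones read None).
- cup2: Sealed filter cup, a straight white cylinder with a steel foot and a grey band near the top: 44 mm diameter, 56 mm tall, plus a thin 8 mm nipple on top (seen only); about 90 g, most of it in the foot. Origin at the centre of its underside, z up along its axis. Starts standing on the bench; two to four cups are present (absent ones read None).
- cup3: Sealed filter cup, a straight white cylinder with a steel foot and a grey band near the top: 44 mm diameter, 56 mm tall, plus a thin 8 mm nipple on top (seen only); about 90 g, most of it in the foot. Origin at the centre of its underside, z up along its axis. Starts standing on the bench; two to four cups are present (absent ones read None).
- cup4: Sealed filter cup, a straight white cylinder with a steel foot and a grey band near the top: 44 mm diameter, 56 mm tall, plus a thin 8 mm nipple on top (seen only); about 90 g, most of it in the foot. Origin at the centre of its underside, z up along its axis. Starts standing on the bench; two to four cups are present (absent ones read None).
- station: White valve-and-pump station, fixed: box 160 mm deep (x from -70 to +90 mm), 250 mm wide (y), 82 mm high. Origin at its underside on the bench; x points forward (away from the robot), y left. Gate plate of the shift lever on its left part, top 103 mm above the bench; hand pump on its right part. Grey pipes lead left and right to the two beds.
- shift_knob (a point): Centre of the black ball knob, 32 mm diameter, of the shift lever; 155 mm above the bench with the lever upright. From the pivot, in the station's frame, it lies at 135 mm x (sin f, cos f sin s, cos f cos s), f = gate_fore, s = gate_side. The shaft is 10 mm thick. No spring: the lever stays where it is left; about 1 N moves it.
- gate_pivot (a point): Pivot of the shift lever, at (-20, 55, 20) mm in the station's frame. The gate above it is an H: a neutral slot runs left-right, and from each of its ends one leg goes forward (away from the robot: draw vacuum) and one back (vent). A leg can be entered only with the lever fully to its side. Left legs serve the bed left of the station, right legs the bed on the right.
- gate_side (a joint): Shift lever's left-right tilt, rad: 0 in the middle, +0.295 at the left end of the neutral slot, -0.295 at the right end. It starts somewhere in the neutral slot.
- gate_fore (a joint): Shift lever's fore-aft tilt, rad: 0 in the neutral slot, +0.295 at the forward end of a leg (away from the robot), -0.295 at the rear end. Starts at 0 (neutral).
- pump (a joint): Sprung pump handle, rad: 0 at rest, raised 0.6 rad above level; +0.6 fully down (level), at its stop. A spring brings it back up when let go. Pushing it down at the grip takes about 6 N at the top and 15 N at the bottom.
- pump_hinge (a point): Hinge of the pump handle, at (85, -70, 125) mm in the station's frame; its axis runs left-right (station's y). The handle reaches from it towards the robot (station's -x).
- pump_grip (a point): Middle of the handle's grey grip, 145 mm from the hinge along the handle. The grip is 22 mm thick and runs from 105 to 175 mm (plus round ends) from the hinge. About 207 mm above the bench at rest, 125 mm when fully down.
- bed_open: The open vacuum bed: flat grey plate 170 x 170 mm, 6 mm thick, no rim, with a grid of small holes and a flush aluminium border. Origin at the centre of its underside (on the bench); cups stand at z = 6 mm. It lies left or right of the station, differing from start to start. Fixed.
- bed_blanked: The other bed, same plate, closed off by a bolted steel blanking plate with a bridge handle (57 mm high in all); it is not in use. Lies on the other side of the station. Fixed.
- tray: Flat steel tray, a plate 170 x 170 mm, 6 mm thick, without walls, plain, with a small finger tab on the side nearest the robot. Origin at the centre of its underside; cups stand at z = 6 mm. At the near left or near right of the bench, differing from start to start. Fixed.
- tube_rack: Bystander: red rack of capped tubes, 170 mm (x) by 90 mm (y), 90 mm high, on the side opposite the tray. Fixed.
- jar: Bystander: amber glass jar, 48 mm diameter, 85 mm tall, standing among the cups. Leave it alone.
Things that resemble listed ones, but are neither listed nor needed, are in the scene too. Leave any pink or purple look-alike of the cup1 alone.

How it is judged (in metres and radians):
On the way, in this order (a step that is already met when the one before it is completed fails the run):
1. every filter cup stands upright, let go, wholly on the open bed (x of cup1 in the frame of bed_open between -0.065 and 0.065 m and y of cup1 in the frame of bed_open between -0.065 and 0.065 m and z of cup1 in the frame of bed_open between 0.001 and 0.011 m and angle between each of cup1, cup2, cup3, cup4's own z axis and vertical below 0.12 rad and x of cup2 in the frame of bed_open between -0.065 and 0.065 m and y of cup2 in the frame of bed_open between -0.065 and 0.065 m and z of cup2 in the frame of bed_open between 0.001 and 0.011 m and x of cup3 in the frame of bed_open between -0.065 and 0.065 m and y of cup3 in the frame of bed_open between -0.065 and 0.065 m and z of cup3 in the frame of bed_open between 0.001 and 0.011 m and x of cup4 in the frame of bed_open between -0.065 and 0.065 m and y of cup4 in the frame of bed_open between -0.065 and 0.065 m and z of cup4 in the frame of bed_open between 0.001 and 0.011 m and contact force between the fingers and cup1 below 0.1 N and contact force between the fingers and cup2 below 0.1 N and contact force between the fingers and cup3 below 0.1 N and contact force between the fingers and cup4 below 0.1 N), for 0.3 s.
2. with the cups on the bed, the shift lever is at the forward end of the leg on the open bed's side (x of cup1 in the frame of bed_open between -0.065 and 0.065 m and y of cup1 in the frame of bed_open between -0.065 and 0.065 m and z of cup1 in the frame of bed_open between 0.001 and 0.011 m and angle between each of cup1, cup2, cup3, cup4's own z axis and vertical below 0.12 rad and x of cup2 in the frame of bed_open between -0.065 and 0.065 m and y of cup2 in the frame of bed_open between -0.065 and 0.065 m and z of cup2 in the frame of bed_open between 0.001 and 0.011 m and x of cup3 in the frame of bed_open between -0.065 and 0.065 m and y of cup3 in the frame of bed_open between -0.065 and 0.065 m and z of cup3 in the frame of bed_open between 0.001 and 0.011 m and x of cup4 in the frame of bed_open between -0.065 and 0.065 m and y of cup4 in the frame of bed_open between -0.065 and 0.065 m and z of cup4 in the frame of bed_open between 0.001 and 0.011 m and ((y of bed_open in the frame of station above 0 m and value of joint gate_side above 0.22 rad) or (y of bed_open in the frame of station below 0 m and value of joint gate_side below -0.22 rad)) and value of joint gate_fore above 0.22 rad), for 0.2 s.
3. the pump handle is pushed fully down for the first stroke, lever still forward, cups on the bed (all of step 2 and value of joint pump above 0.52 rad).
4. the pump handle is fully up again after the first stroke (value of joint pump below 0.06 rad and ((y of bed_open in the frame of station above 0 m and value of joint gate_side above 0.22 rad) or (y of bed_open in the frame of station below 0 m and value of joint gate_side below -0.22 rad)) and value of joint gate_fore above 0.22 rad).
5. the pump handle is pushed fully down for the second stroke, lever still forward, cups on the bed (all of step 3).
6. the pump handle is fully up again after the second stroke (all of step 4).
7. the pump handle is pushed fully down for the third stroke, lever still forward, cups on the bed (all of step 5).
8. the pump handle is fully up again after the third stroke (all of step 6).
9. the pump handle is pushed fully down for the fourth stroke, lever still forward, cups on the bed (all of step 7).
10. the handle is up and the lever is at the rear end on the same side, before any cup has gone to the tray (value of joint pump below 0.06 rad and ((y of bed_open in the frame of station above 0 m and value of joint gate_side above 0.22 rad) or (y of bed_open in the frame of station below 0 m and value of joint gate_side below -0.22 rad)) and value of joint gate_fore below -0.22 rad and horizontal distance between each of cup1, cup2, cup3, cup4 and tray above 0.097 m), for 0.2 s.
At the end, for the whole second after the job is handed in: Every cup present stands upright and at rest on the tray (its axis within 65 mm of the tray's centre along each side, tilt under 0.12 rad), the lever is in the neutral slot (fore-aft tilt within 0.09 rad) and the pump handle is up (x of cup1 in the frame of tray between -0.065 and 0.065 m and y of cup1 in the frame of tray between -0.065 and 0.065 m and z of cup1 in the frame of tray between 0.001 and 0.011 m and angle between each of cup1, cup2, cup3, cup4's own z axis and vertical below 0.12 rad and x of cup2 in the frame of tray between -0.065 and 0.065 m and y of cup2 in the frame of tray between -0.065 and 0.065 m and z of cup2 in the frame of tray between 0.001 and 0.011 m and x of cup3 in the frame of tray between -0.065 and 0.065 m and y of cup3 in the frame of tray between -0.065 and 0.065 m and z of cup3 in the frame of tray between 0.001 and 0.011 m and x of cup4 in the frame of tray between -0.065 and 0.065 m and y of cup4 in the frame of tray between -0.065 and 0.065 m and z of cup4 in the frame of tray between 0.001 and 0.011 m and linear speed of each of cup1, cup2, cup3, cup4 below 0.02 m/s and value of joint gate_fore between -0.09 and 0.09 rad and value of joint pump below 0.06 rad); the robot touches nothing.
It fails at once if the amber jar is knocked over (angle between jar's own z axis and vertical above 0.5 rad).
It fails at once if the amber jar is pushed more than 6 cm from its place (distance of jar from where it was at the start of the episode above 0.06 m).
Of cup1, cup2, cup3, cup4 only 2 to 4 are there at a start; the rules pass over those that are not, and their reading is None.
At some moment in a run one of cup1, cup2, cup3, cup4 may be knocked a few centimetres aside while the robot is not near it.
It also fails if it takes over 210 s, if anything falls off the work surface, if the arm or the gripper's body presses on something with over 40 N, if the wrist force passes 120 N, or if a joint passes its speed limit or range.

## Working session

There is one attempt and no reset: what is moved stays moved. The work goes in short steps, Python scripts to look and compute and a tool call to move; the robot and the scene stay as the last step left them, time stands still between calls to the robot, and variables do not carry over. Pictures are saved under pics/ and viewed, on a budget of 14 in all, crops included, one or two more only if the job needs it, and the job is handed in when it is done.

Besides the shell and the picture viewer there is one more tool, called by a JSON object that holds its "op" and its "data", one argument or row to a line. move_arm: Moves the arm, as the interface text tells. Its arguments: {"type":"object","properties":{"commands":{"type":"array"},"squeeze":{"type":"number"}},"required":["commands"]}

```bash
mkdir -p pics; ls
python3 - <<'E'
from plant import *
import cv2
print(get_state())
for n in("scene","top"):
    c=capture(n); cv2.imwrite(f"pics/{n}0.png",c["frame"]); print(n,c["camera_matrix"].tolist() if hasattr(c["camera_matrix"],'tolist') else c["camera_matrix"]); print(c["world_to_cam"]); print(c.keys())
E
```

```text
pics
{'time_s': 0.0, 'joints': array([ 9.01318372e+01,  2.05930836e+01,  6.33327916e-01, -2.09244363e-02,
       -7.01338595e+01, -1.65069329e+01]), 'qd': array([ 0.03909419,  0.01840085, -0.03325234,  0.06478854,  0.02101856,
       -0.06577213]), 'joint_torque': array([ 8.34954608e-05, -5.82722247e+01,  2.93058103e+01,  6.99725792e+00,
        6.95596682e-03, -1.44915562e-04]), 'tcp_pos': array([0.19018156, 0.64715046, 0.22559815]), 'eef_rot': array([ 1.79904654e+02, -7.74235470e-03, -1.63822159e+01]), 'contact_force': array([ 0.17551628, -0.89966018, -0.03831738]), 'moment': array([ 0.01629897,  0.0166558 , -0.00477247]), 'gripper_width': 0.08768928478404237}
scene [[481.0874348968156, 0.0, 276.35712763064123], [0.0, 481.0874348968156, 210.79148552632313], [0.0, 0.0, 1.0]]
[[ 0.73310839  0.6800965  -0.00456529 -0.38297443]
 [-0.56214789  0.6097169   0.55877996  0.22905235]
 [ 0.38280783 -0.40707991  0.82930339 -1.46033054]
 [ 0.          0.          0.          1.        ]]
dict_keys(['frame', 'camera_matrix', 'world_to_cam'])
top [[441.8447970387047, 0.0, 273.41243860838637], [0.0, 441.8447970387047, 216.33813072823085], [0.0, 0.0, 1.0]]
[[-2.17933561e-02 -9.99760471e-01 -2.01261760e-03 -5.12983846e-03]
 [ 9.90937017e-01 -2.18678243e-02  1.32535379e-01 -5.40699917e-01]
 [-1.32547645e-01  8.94013429e-04  9.91176232e-01 -1.07530137e+00]
 [ 0.00000000e+00  0.00000000e+00  0.00000000e+00  1.00000000e+00]]
dict_keys(['frame', 'camera_matrix', 'world_to_cam'])
```

View pics/scene0.png

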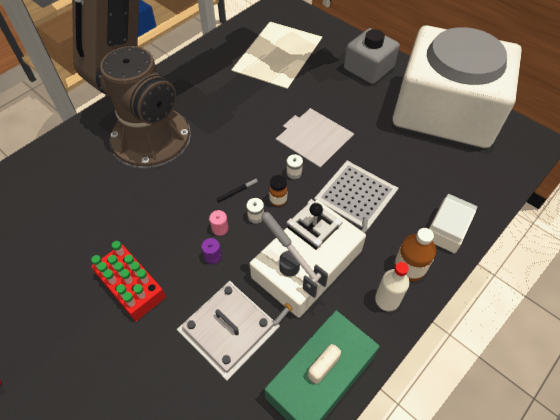

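View pics/top0.png

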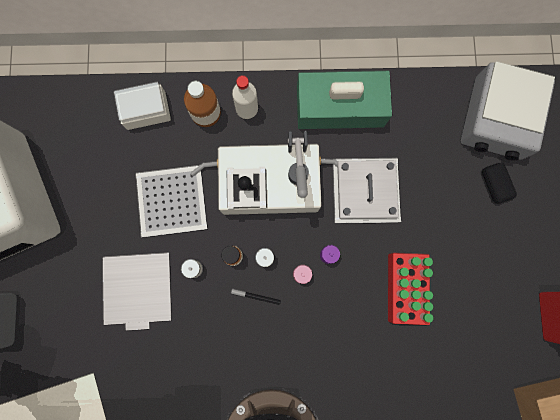

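Top view: the cups are at (191,269) and (265,258). Objects they could be mistaken for are the pink cup (303,274), the purple cup (331,254), the amber jar (232,256), and the white bottle (245,98). By the description (white with a grey band) there are two cups. The open bed is on the left (171,201), the tray at the near left (137,289), and the lever knob at (246,184).

```bash
cat > h.py <<'E'
from plant import *
import cv2, numpy as np
def ray(c,u,v):
    K=c["camera_matrix"];T=np.array(c["world_to_cam"]);R=T[:3,:3]
    d=np.array([(u-K[0][2])/K[0][0],-(v-K[1][2])/K[1][1],-1.]);return -R.T@T[:3,3],R.T@d
def onz(c,u,v,z):
    o,d=ray(c,u,v);return (o+d*(z-o[2])/d[2])[:3]
def two(a,pa,b,pb):
    (o1,d1),(o2,d2)=ray(a,*pa),ray(b,*pb)
    s=np.linalg.lstsq(np.c_[d1,-d2],o2-o1,rcond=None)[0];p=o1+d1*s[0];q=o2+d2*s[1];return (p+q)/2,np.linalg.norm(p-q)
def proj(c,p):
    K=np.array(c["camera_matrix"]);q=np.array(c["world_to_cam"])@np.r_[p,1];return K[0][0]*q[0]/-q[2]+K[0][2],K[1][1]*-q[1]/-q[2]+K[1][2]
E
python3 - <<'E'
from h import *
c=capture("top");f=c["frame"];g=f.min(2)
m=(g>95).astype(np.uint8)
n,l,s,ce=cv2.connectedComponentsWithStats(m)
cs,_=cv2.findContours(m,cv2.RETR_EXTERNAL,cv2.CHAIN_APPROX_NONE)
for k in cs:
    a=cv2.contourArea(k);(x,y),wh,an=cv2.minAreaRect(k)
    if 100<a<12000 and 90<y<350 and 90<x<450:
        z=.056 if a<700 else .006 if y>220 or x<215 else .082
        bp=cv2.boxPoints(((x,y),wh,an))
        print(round(a),(round(x),round(y)),np.round(wh),round(an),z,onz(c,x,y,z).round(4)[:2],[onz(c,*p,z).round(3)[:2].tolist() for p in bp])
s=capture("scene")
K=1*(f.max(2)<40)
cv2.imwrite("pics/a.png",np.hstack([cv2.resize(f[130:310,90:350],None,fx=2.2,fy=2.2,interpolation=3)]))
cv2.imwrite("pics/b.png",cv2.resize(s["frame"][130:310,170:410],None,fx=3,fy=3,interpolation=3))
E
```

```text
246 (302, 274) [18. 17.] 90 0.056 [ 0.3951 -0.0845] [[0.417, -0.064], [0.416, -0.106], [0.373, -0.104], [0.374, -0.063]]
282 (191, 268) [18. 20.] 90 0.056 [0.4155 0.1862] [[0.438, 0.211], [0.437, 0.162], [0.393, 0.162], [0.394, 0.21]]
4618 (136, 291) [77. 68.] 88 0.006 [0.3609 0.3347] [[0.457, 0.426], [0.459, 0.253], [0.267, 0.245], [0.265, 0.414]]
250 (264, 257) [18. 18.] 90 0.056 [0.4382 0.0082] [[0.461, 0.03], [0.46, -0.014], [0.416, -0.013], [0.417, 0.03]]
4136 (361, 190) [65. 78.] 88 0.082 [ 0.5931 -0.2309] [[0.674, -0.137], [0.676, -0.328], [0.514, -0.323], [0.512, -0.136]]
10924 (229, 185) [ 79. 189.] 81 0.082 [0.614  0.0906] [[0.68, 0.335], [0.746, -0.126], [0.549, -0.15], [0.487, 0.301]]
190 (206, 115) [19. 31.] 71 0.056 [0.8027 0.1503] [[0.814, 0.195], [0.839, 0.121], [0.792, 0.106], [0.767, 0.18]]
634 (245, 101) [35. 24.] 81 0.056 [0.8383 0.0492] [[0.881, 0.086], [0.89, 0.025], [0.796, 0.013], [0.787, 0.073]]
1924 (142, 105) [41. 51.] 78 0.006 [0.8521 0.3291] [[0.895, 0.408], [0.922, 0.275], [0.809, 0.251], [0.783, 0.382]]
2808 (341, 94) [44. 84.] 89 0.082 [ 0.8396 -0.1923] [[0.898, -0.088], [0.897, -0.299], [0.782, -0.295], [0.783, -0.087]]
```

View pics/a.png

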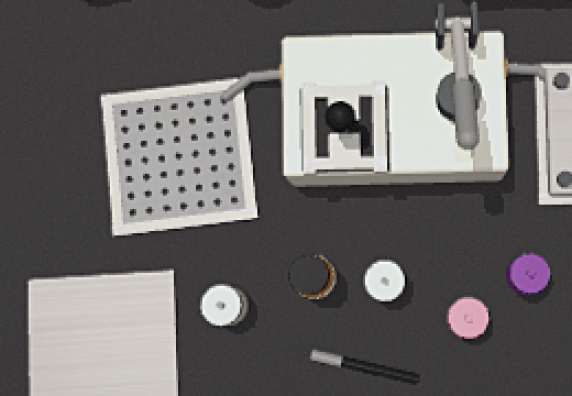

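View pics/b.png

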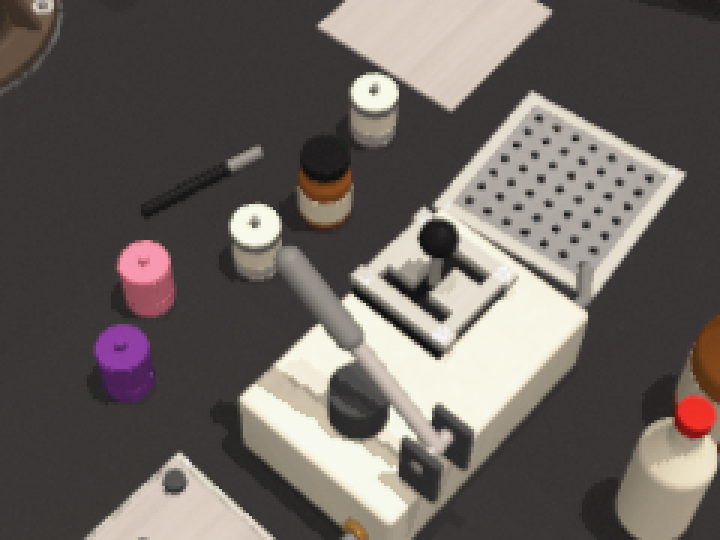

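Crops confirm two white grey-banded cups: top-crop (221,305) and (384,280), with the jar between them at (312,276). Next is geometry.

Run:
```python
from h import *
c=capture("top");s=capture("scene")
P=lambda x,y:(90+x/2.2,130+y/2.2); Q=lambda x,y:(170+x/3,130+y/3)
A=lambda p,z:onz(c,*P(*p),z)[:2]
st=np.array([A(p,.082) for p in[(281,37),(505,32),(508,170),(284,176)]]);print("station",st.round(3).tolist())
lat=(st[0]-st[1]+st[3]-st[2]);yaw=np.arctan2(-lat[0],lat[1]);R=np.array([[np.cos(yaw),-np.sin(yaw)],[np.sin(yaw),np.cos(yaw)]])
o=st.mean(0)-R@[.01,0];print("yaw",np.degrees(yaw),"o",o)
W=lambda x,y,z:np.r_[o+R@[x,y],z]
for nm,p in[("pivot",(-.02,.055,.02)),("knob0",(-.02,.055,.155)),("hinge",(.085,-.07,.125)),("grip",(.085-.145*np.cos(.6),-.07,.207))]:
    w=W(*p);print(nm,w.round(4),"crop a",(np.array(proj(c,w))-[90,130])*2.2,"crop b",(np.array(proj(s,w))-[170,130])*3)
b=np.array([A(p,.006) for p in[(101,96),(244,78),(258,215),(113,236)]]);print("bed",b.round(3).tolist(),b.mean(0))
print("jar",A((310,276),.085)); print("cups",[A(p,.056).round(4) for p in[(220,305),(384,280)]])
print("knob2",two(c,P(340,115),s,Q(438,239)))
print("cup2v",two(c,P(220,305),s,Q(374,91)),two(c,P(384,281),s,Q(255,224)))
print("jar2v",two(c,P(310,275),s,Q(325,156)))
print("tray",[A(p,.006).round(3) for p in[(28,281),(174,270)]])
```

```text
station [[0.71, 0.116], [0.71, -0.134], [0.554, -0.132], [0.553, 0.114]]
yaw 0.15896035873329814 o [ 0.62166568 -0.00910611]
pivot [0.6015 0.0458 0.02  ] crop a [348.61225132 141.12536196] crop b [423.41838501 324.32542552]
knob0 [0.6015 0.0458 0.155 ] crop a [341.01300487 117.23310129] crop b [433.05319657 235.32398855]
hinge [ 0.7069 -0.0789  0.125 ] crop a [457.51063127  24.35300882] crop b [430.01728426 443.05137981]
grip [ 0.5872 -0.0792  0.207 ] crop a [465.88933043 117.82961089] crop b [308.84022798 289.45979859]
bed [[0.665, 0.341], [0.683, 0.17], [0.519, 0.154], [0.498, 0.323]] [0.59123792 0.24703175]
jar [0.44240347 0.08604607]
cups [array([0.414 , 0.1886]), array([0.4375, 0.0069])]
knob2 (array([0.60493307, 0.04741641, 0.1514532 ]), np.float64(0.0008779524340899582))
cup2v (array([0.41456374, 0.19032329, 0.05023212]), np.float64(0.0015245766693872899)) (array([0.43751015, 0.00802369, 0.04973047]), np.float64(0.0026131865732729807))
jar2v (array([0.44518146, 0.08846927, 0.07604349]), np.float64(0.004011921125211468))
tray [array([0.447, 0.421]), array([0.457, 0.252])]
```

{"op": "move_arm", "data": {
  "commands": [
    [18.7, -38.2, 0, 0, 0, -6.13, 100],
    [18.7, -38.2, 0, 0, 0, -6.13, 100],
    [18.7, -38.2, 0, 0, 0, -6.13, 100],
    [18.7, -38.2, 0, 0, 0, -6.13, 100],
    [18.7, -38.2, 0, 0, 0, -6.13, 100],
    [18.7, -38.2, 0, 0, 0, -6.13, 100],
    [18.7, -38.2, 0, 0, 0, -6.13, 100],
    [18.7, -38.2, 0, 0, 0, -6.13, 100],
    [18.7, -38.2, 0, 0, 0, -6.13, 100],
    [18.7, -38.2, 0, 0, 0, -6.13, 100],
    [18.7, -38.2, 0, 0, 0, -6.13, 100],
    [18.7, -38.2, 0, 0, 0, -6.13, 100],
    [0, 0, -40, 0, 0, 0, 100],
    [0, 0, -40, 0, 0, 0, 100],
    [0, 0, 0, 0, 0, 0, 100],
    [0, 0, 0, 0, 0, 0, 100]
  ],
  "squeeze": 20
}}

```text
time_s: 1.9
tcp_pos: [0.4149, 0.1891, 0.1472]
eef_rot: [180.0, -0.1, -89.9]
contact_force: [0.4, -0.1, -0.0]
gripper_width: 0.0875
```

{"op": "move_arm", "data": {
  "commands": [
    [0, 0, -40, 0, 0, 0, 100],
    [0, 0, -40, 0, 0, 0, 100],
    [0, 0, -25, 0, 0, 0, 100],
    [0, 0, -15, 0, 0, 0, 100],
    [0, 0, 0, 0, 0, 0, 100],
    [0, 0, 0, 0, 0, 0, 0],
    [0, 0, 0, 0, 0, 0, 0],
    [0, 0, 0, 0, 0, 0, 0],
    [0, 0, 0, 0, 0, 0, 0],
    [0, 0, 0, 0, 0, 0, 0],
    [0, 0, 0, 0, 0, 0, 0],
    [0, 0, 20, 0, 0, 0, 0],
    [0, 0, 40, 0, 0, 0, 0],
    [0, 0, 0, 0, 0, 0, 0]
  ],
  "squeeze": 20
}}

```text
time_s: 3.3
tcp_pos: [0.4169, 0.1911, 0.0905]
eef_rot: [-179.7, 0.3, -89.9]
contact_force: [1.8, 1.2, -0.8]
gripper_width: 0.0436
```

{"op": "move_arm", "data": {
  "commands": [
    [33, 19, 0, 0, 0, 0, 0],
    [33, 19, 0, 0, 0, 0, 0],
    [33, 19, 0, 0, 0, 0, 0],
    [33, 19, 0, 0, 0, 0, 0],
    [33, 20, 0, 0, 0, 0, 0],
    [0, 0, 0, 0, 0, 0, 0],
    [0, 0, -20, 0, 0, 0, 0],
    [0, 0, -20, 0, 0, 0, 0],
    [0, 0, -8, 0, 0, 0, 0],
    [0, 0, 0, 0, 0, 0, 0],
    [0, 0, 0, 0, 0, 0, 0]
  ]
}}

```text
time_s: 4.4
tcp_pos: [0.5799, 0.2853, 0.0389]
eef_rot: [-180.0, -0.0, -89.9]
contact_force: [-0.0, -0.4, -0.6]
gripper_width: 0.0434
```

{"op": "move_arm", "data": {
  "commands": [
    [0, 0, -4, 0, 0, 0, 0],
    [0, 0, -1, 0, 0, 0, 0],
    [0, 0, 0, 0, 0, 0, 0],
    [0, 0, 0, 0, 0, 0, 100],
    [0, 0, 0, 0, 0, 0, 100],
    [0, 0, 0, 0, 0, 0, 100],
    [0, 0, 0, 0, 0, 0, 100],
    [0, 0, 30, 0, 0, 0, 100],
    [0, 0, 50, 0, 0, 0, 100],
    [0, 0, 40, 0, 0, 0, 100],
    [-29, -46, 0, 0, 0, 0, 100],
    [-29, -46, 0, 0, 0, 0, 100],
    [-29, -46, 0, 0, 0, 0, 100],
    [-28, -46, 0, 0, 0, 0, 100],
    [-28, -46, 0, 0, 0, 0, 100],
    [0, -47, 0, 0, 0, 0, 100],
    [0, 0, 0, 0, 0, 0, 100]
  ]
}}

```text
time_s: 6.1
tcp_pos: [0.4462, 0.022, 0.154]
eef_rot: [-180.0, 0.0, -90.1]
contact_force: [-0.5, 0.4, 0.4]
gripper_width: 0.0873
```

Run:
```python
from h import *
s=capture("scene");c=capture("top")
print(get_state()["tcp_pos"])
cv2.imwrite("pics/c.png",np.hstack([cv2.resize(s["frame"][80:310,170:410],(417,400)),cv2.resize(c["frame"][130:310,90:270],(380,400))]))
```

```text
[0.44783473 0.02497365 0.15406931]
```

View pics/c.png

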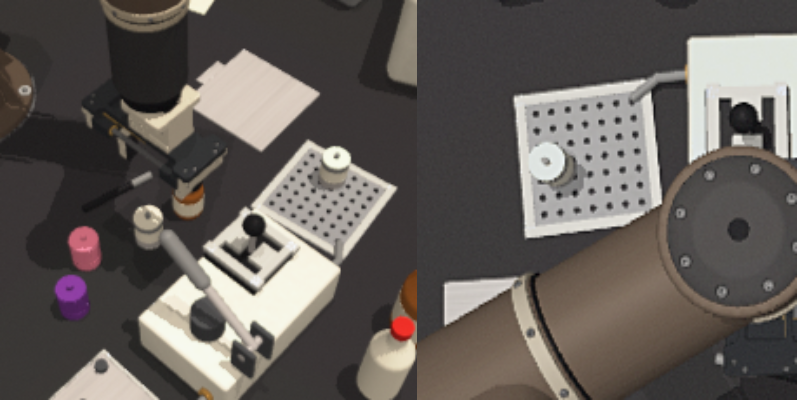

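The first cup stands on the bed (right half, 550,160). Cup B is still at its place (left half, 149,213), beside the jar (188,203).

{"op": "move_arm", "data": {
  "commands": [
    [0, 0, 0, 0, 0, 0, 100],
    [0, 0, 0, 0, 0, 0, 100],
    [0, 0, 0, 0, 0, 0, 100]
  ]
}}

```text
time_s: 6.5
tcp_pos: [0.4479, 0.0268, 0.1534]
eef_rot: [180.0, -0.0, -89.9]
contact_force: [-0.1, -0.4, 0.2]
gripper_width: 0.0877
```

{"op": "move_arm", "data": {
  "commands": [
    [-10.5, -19.3, 0, 0, 0, 0, 100],
    [0, 0, -20, 0, 0, 0, 100],
    [0, 0, -40, 0, 0, 0, 100],
    [0, 0, -30, 0, 0, 0, 100],
    [0, 0, -22, 0, 0, 0, 100],
    [0, 0, -14, 0, 0, 0, 100],
    [0, 0, 0, 0, 0, 0, 100],
    [0, 0, 0, 0, 0, 0, 0],
    [0, 0, 0, 0, 0, 0, 0],
    [0, 0, 0, 0, 0, 0, 0],
    [0, 0, 0, 0, 0, 0, 0],
    [0, 0, 0, 0, 0, 0, 0],
    [0, 0, 0, 0, 0, 0, 0],
    [0, 0, 30, 0, 0, 0, 0],
    [0, 0, 40, 0, 0, 0, 0],
    [0, 0, 40, 0, 0, 0, 0],
    [0, 0, 0, 0, 0, 0, 0],
    [0, 0, 0, 0, 0, 0, 0]
  ]
}}

```text
time_s: 8.3
tcp_pos: [0.4374, 0.0068, 0.1383]
eef_rot: [-179.9, 0.1, -90.0]
contact_force: [0.1, -1.2, -1.4]
gripper_width: 0.0433
```

{"op": "move_arm", "data": {
  "commands": [
    [23.8, 34.7, 0, 0, 0, 0, 0],
    [23.8, 34.7, 0, 0, 0, 0, 0],
    [23.8, 34.7, 0, 0, 0, 0, 0],
    [23.8, 34.7, 0, 0, 0, 0, 0],
    [23.8, 34.7, 0, 0, 0, 0, 0],
    [23.8, 34.7, 0, 0, 0, 0, 0],
    [0, 0, 0, 0, 0, 0, 0],
    [0, 0, 0, 0, 0, 0, 0],
    [0, 0, -30, 0, 0, 0, 0],
    [0, 0, -35, 0, 0, 0, 0],
    [0, 0, -25, 0, 0, 0, 0],
    [0, 0, -9, 0, 0, 0, 0],
    [0, 0, 0, 0, 0, 0, 0],
    [0, 0, 0, 0, 0, 0, 0]
  ]
}}

```text
time_s: 9.7
tcp_pos: [0.5805, 0.2147, 0.0395]
eef_rot: [-179.9, 0.0, -89.9]
contact_force: [-0.5, 0.6, -0.3]
gripper_width: 0.0435
```

{"op": "move_arm", "data": {
  "commands": [
    [0, 0, -4, 0, 0, 0, 0],
    [0, 0, -1.5, 0, 0, 0, 0],
    [0, 0, 0, 0, 0, 0, 0],
    [0, 0, 0, 0, 0, 0, 100],
    [0, 0, 0, 0, 0, 0, 100],
    [0, 0, 0, 0, 0, 0, 100],
    [0, 0, 0, 0, 0, 0, 100],
    [0, 0, 30, 0, 0, 0, 100],
    [0, 0, 48, 0, 0, 0, 100],
    [0, 0, 48, 0, 0, 0, 100],
    [0, 0, 48, 0, 0, 0, 100],
    [4, -28, 0, 0, 0, 0, 100],
    [4, -28, 0, 0, 0, 0, 100],
    [4, -28, 0, 0, 0, 0, 100],
    [4, -28, 0, 0, 0, 0, 100],
    [4, -28, 0, 0, 0, 0, 100],
    [4, -28, 0, 0, 0, 0, 100],
    [0, 0, 0, 0, 0, 0, 100],
    [0, 0, 0, 0, 0, 0, 100]
  ]
}}

```text
time_s: 11.6
tcp_pos: [0.604, 0.0462, 0.2069]
eef_rot: [180.0, 0.0, -90.0]
contact_force: [-0.1, 0.2, 0.7]
gripper_width: 0.0878
```

Run:
```python
from h import *
s=capture("scene");c=capture("top")
cv2.imwrite("pics/d.png",np.hstack([cv2.resize(s["frame"][80:310,170:410],(417,400)),cv2.resize(c["frame"][130:310,90:270],(380,400))]))
```

```text
(no output)
```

View pics/d.png

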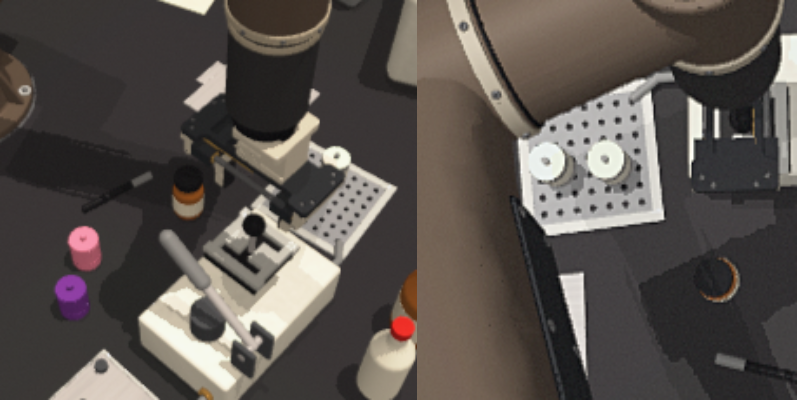

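Both cups stand on the bed (right half 550,160 and 606,162), and the jar is untouched at (720,278). Next I grasp the knob.

{"op": "move_arm", "data": {
  "commands": [
    [0, 0.5, -30, 0, 0, 0, 100],
    [0, 0, -25, 0, 0, 0, 100],
    [0, 0, -15, 0, 0, 0, 100],
    [0, 0, 0, 0, 0, 0, 100],
    [0, 0, 0, 0, 0, 0, 0],
    [0, 0, 0, 0, 0, 0, 0],
    [0, 0, 0, 0, 0, 0, 0],
    [0, 0, 0, 0, 0, 0, 0],
    [0, 0, 0, 0, 0, 0, 0],
    [0, 0, 0, 0, 0, 0, 0],
    [0, 0, 0, 0, 0, 0, 0]
  ],
  "squeeze": 8
}}

```text
time_s: 12.8
tcp_pos: [0.604, 0.0472, 0.1372]
eef_rot: [-180.0, 0.0, -89.9]
contact_force: [0.2, -0.8, 0.4]
gripper_width: 0.0373
```

{"op": "move_arm", "data": {
  "commands": [
    [0, 0, 0, 0, 0, 0, 0],
    [0, 0, 0, 0, 0, 0, 0],
    [0, 0, 0, 0, 0, 0, 0]
  ]
}}

```text
time_s: 13.1
tcp_pos: [0.6041, 0.0473, 0.1371]
eef_rot: [-180.0, -0.0, -89.9]
contact_force: [0.6, -0.1, 0.2]
gripper_width: 0.0309
```

{"op": "move_arm", "data": {
  "commands": [
    [0, 5, 0, 0, 0, 0, 0],
    [0, 5, -0.3, 0, 0, 0, 0],
    [0, 5, -0.5, 0, 0, 0, 0],
    [0, 5, -0.7, 0, 0, 0, 0],
    [0, 5, -0.9, 0, 0, 0, 0],
    [0, 5, -1.1, 0, 0, 0, 0],
    [0, 5, -1.3, 0, 0, 0, 0],
    [0, 3, -1, 0, 0, 0, 0],
    [0, 0, 0, 0, 0, 0, 0],
    [0, 0, 0, 0, 0, 0, 0]
  ]
}}

```text
time_s: 14.1
tcp_pos: [0.6041, 0.0856, 0.1314]
eef_rot: [-180.0, 0.0, -89.9]
contact_force: [-0.7, 1.3, 2.2]
gripper_width: 0.0315
```

{"op": "move_arm", "data": {
  "commands": [
    [5, 0.5, 0, 0, 0, 0, 0],
    [5, 0, -0.3, 0, 0, 0, 0],
    [5, 0, -0.5, 0, 0, 0, 0],
    [5, -0.3, -0.7, 0, 0, 0, 0],
    [5, -0.3, -0.9, 0, 0, 0, 0],
    [5, -0.3, -1.1, 0, 0, 0, 0],
    [5, -0.4, -1.3, 0, 0, 0, 0],
    [3, -0.3, -0.8, 0, 0, 0, 0],
    [0, 0, 0, 0, 0, 0, 0],
    [0, 0, 0, 0, 0, 0, 0]
  ]
}}

```text
time_s: 15.1
tcp_pos: [0.6421, 0.0841, 0.1254]
eef_rot: [-180.0, -0.0, -89.9]
contact_force: [0.2, -0.5, -0.5]
gripper_width: 0.0312
```

{"op": "move_arm", "data": {
  "commands": [
    [1.5, 0, -0.4, 0, 0, 0, 0],
    [0, 0, 0, 0, 0, 0, 0],
    [0, 0, 0, 0, 0, 0, 100],
    [0, 0, 0, 0, 0, 0, 100],
    [0, 0, 0, 0, 0, 0, 100],
    [0, 0, 0, 0, 0, 0, 100],
    [0, 0, 0, 0, 0, 0, 100],
    [0, 0, 25, 0, 0, 0, 100],
    [0, 0, 45, 0, 0, 0, 100],
    [0, 0, 45, 0, 0, 0, 100],
    [0, 0, 15, 0, 0, 0, 0],
    [-16, -41, 0, 0, 0, 0, 0],
    [-16, -41, 0, 0, 0, 0, 0],
    [-16, -41, 0, 0, 0, 0, 0],
    [-16, -40, 0, 0, 0, 0, 0],
    [0, 0, 0, 0, 0, 0, 0],
    [0, 0, 0, 0, 0, 0, 0]
  ]
}}

```text
time_s: 16.8
tcp_pos: [0.5793, -0.0798, 0.2557]
eef_rot: [-180.0, 0.0, -90.0]
contact_force: [-0.3, 1.4, -0.1]
gripper_width: 0.0372
```

Run:
```python
from h import *
s=capture("scene");c=capture("top");w=capture("wrist")
cv2.imwrite("pics/e.png",np.hstack([cv2.resize(s["frame"][80:310,170:410],(417,400)),cv2.resize(c["frame"][130:310,90:270],(380,400))]))
```

```text
(no output)
```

View pics/e.png

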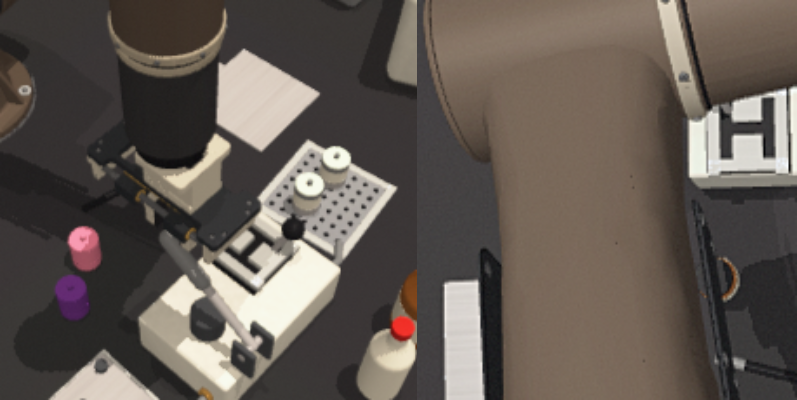

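The lever is forward-left (left half, 292,229), and both cups stand at (336,160) and (309,190). First pump stroke next.

{"op": "move_arm", "data": {
  "commands": [
    [0, 0, 0, 0, 0, 0, 0],
    [0, 0, 0, 0, 0, 0, 0],
    [0, 0, 0, 0, 0, 0, 0],
    [0, 0, -20, 0, 0, 0, 0],
    [0, 0, -20, 0, 0, 0, 0],
    [0, 0, -20, 0, 0, 0, 0],
    [0, 0, -20, 0, 0, 0, 0],
    [0, 0, -20, 0, 0, 0, 0],
    [0, 0, -10, 0, 0, 0, 0],
    [0, 0, 0, 0, 0, 0, 0],
    [0, 0, 0, 0, 0, 0, 0]
  ]
}}

```text
time_s: 18.05
tcp_pos: [0.5783, -0.0791, 0.1463]
eef_rot: [179.9, -0.1, -89.9]
contact_force: [-8.9, 1.3, 15.9]
gripper_width: 0.0006
```

{"op": "move_arm", "data": {
  "commands": [
    [0, 0, -4, 0, 0, 0, 0],
    [0, 0, -3, 0, 0, 0, 0],
    [0, 0, 0, 0, 0, 0, 0],
    [0, 0, 0, 0, 0, 0, 0]
  ]
}}

```text
time_s: 18.45
tcp_pos: [0.578, -0.0791, 0.1396]
eef_rot: [179.9, -0.1, -89.9]
contact_force: [-10.8, 0.9, 15.8]
gripper_width: 0.0008
```

{"op": "move_arm", "data": {
  "commands": [
    [0, 0, -2, 0, 0, 0, 0],
    [0, 0, -1, 0, 0, 0, 0],
    [0, 0, 0, 0, 0, 0, 0],
    [0, 0, 0, 0, 0, 0, 0]
  ]
}}

```text
time_s: 18.85
tcp_pos: [0.5777, -0.0791, 0.1366]
eef_rot: [179.8, -0.1, -89.9]
contact_force: [-10.6, 2.0, 15.6]
gripper_width: 0.0006
```

{"op": "move_arm", "data": {
  "commands": [
    [0, 0, -2, 0, 0, 0, 0],
    [0, 0, 0, 0, 0, 0, 0],
    [0, 0, 0, 0, 0, 0, 0]
  ]
}}

```text
time_s: 19.15
tcp_pos: [0.5777, -0.0791, 0.1355]
eef_rot: [179.9, -0.1, -89.9]
contact_force: [-14.7, 2.1, 22.6]
gripper_width: 0.0004
```

Run:
```python
from h import *
s=capture("scene")
cv2.imwrite("pics/f.png",cv2.resize(s["frame"][150:290,200:380],None,fx=3.3,fy=3.3))
```

```text
(no output)
```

View pics/f.png

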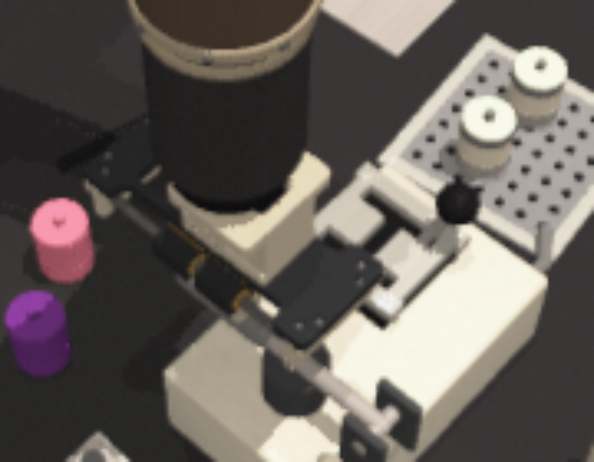

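The handle is at its stop: force jumped to 22 N and the handle is level in the picture (340,385). Strokes 2 and 3 follow.

{"op": "move_arm", "data": {
  "commands": [
    [0, 0, 25, 0, 0, 0, 0],
    [0, 0, 30, 0, 0, 0, 0],
    [0, 0, 30, 0, 0, 0, 0],
    [0, 0, 27, 0, 0, 0, 0],
    [0, 0, 0, 0, 0, 0, 0],
    [0, 0, 0, 0, 0, 0, 0],
    [0, 0, 0, 0, 0, 0, 0],
    [0, 0, 0, 0, 0, 0, 0],
    [0, 0, -22, 0, 0, 0, 0],
    [0, 0, -25, 0, 0, 0, 0],
    [0, 0, -25, 0, 0, 0, 0],
    [0, 0, -20, 0, 0, 0, 0],
    [0, 0, -12, 0, 0, 0, 0],
    [0, 0, -6, 0, 0, 0, 0],
    [0, 0, -2, 0, 0, 0, 0],
    [0, 0, 0, 0, 0, 0, 0],
    [0, 0, 0, 0, 0, 0, 0]
  ]
}}

```text
time_s: 20.9
tcp_pos: [0.5767, -0.0795, 0.1353]
eef_rot: [179.7, -0.1, -89.9]
contact_force: [-16.7, 3.4, 29.3]
gripper_width: 0.0002
```

{"op": "move_arm", "data": {
  "commands": [
    [0, 0, 25, 0, 0, 0, 0],
    [0, 0, 30, 0, 0, 0, 0],
    [0, 0, 30, 0, 0, 0, 0],
    [0, 0, 27, 0, 0, 0, 0],
    [0, 0, 0, 0, 0, 0, 0],
    [0, 0, 0, 0, 0, 0, 0],
    [0, 0, 0, 0, 0, 0, 0],
    [0, 0, 0, 0, 0, 0, 0]
  ]
}}

```text
time_s: 21.7
tcp_pos: [0.5789, -0.0789, 0.2438]
eef_rot: [179.9, -0.0, -89.9]
contact_force: [0.1, -0.9, -0.6]
gripper_width: 0.0004
```

Run:
```python
from h import *
s=capture("scene")
cv2.imwrite("pics/g.png",cv2.resize(s["frame"][150:290,200:380],None,fx=3.3,fy=3.3))
```

```text
(no output)
```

View pics/g.png

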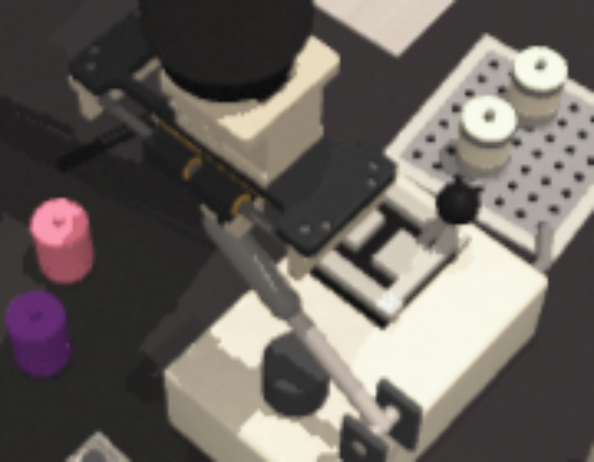

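The handle is fully up, running from (380,415) to (215,230). The lever is still forward at (458,203), and the cups are in place. Strokes 3 and 4 follow.

{"op": "move_arm", "data": {
  "commands": [
    [0, 0, -22, 0, 0, 0, 0],
    [0, 0, -25, 0, 0, 0, 0],
    [0, 0, -25, 0, 0, 0, 0],
    [0, 0, -20, 0, 0, 0, 0],
    [0, 0, -12, 0, 0, 0, 0],
    [0, 0, -5, 0, 0, 0, 0],
    [0, 0, 0, 0, 0, 0, 0],
    [0, 0, 0, 0, 0, 0, 0],
    [0, 0, 25, 0, 0, 0, 0],
    [0, 0, 30, 0, 0, 0, 0],
    [0, 0, 30, 0, 0, 0, 0],
    [0, 0, 27, 0, 0, 0, 0],
    [0, 0, 0, 0, 0, 0, 0],
    [0, 0, 0, 0, 0, 0, 0],
    [0, 0, 0, 0, 0, 0, 0],
    [0, 0, 0, 0, 0, 0, 0]
  ]
}}

```text
time_s: 23.35
tcp_pos: [0.5789, -0.0789, 0.2468]
eef_rot: [179.9, -0.0, -89.9]
contact_force: [-0.1, 0.7, 0.1]
gripper_width: 0.0007
```

{"op": "move_arm", "data": {
  "commands": [
    [0, 0, -22, 0, 0, 0, 0],
    [0, 0, -25, 0, 0, 0, 0],
    [0, 0, -25, 0, 0, 0, 0],
    [0, 0, -20, 0, 0, 0, 0],
    [0, 0, -12, 0, 0, 0, 0],
    [0, 0, -8, 0, 0, 0, 0],
    [0, 0, 0, 0, 0, 0, 0],
    [0, 0, 0, 0, 0, 0, 0]
  ]
}}

```text
time_s: 24.15
tcp_pos: [0.5766, -0.0795, 0.1364]
eef_rot: [179.7, -0.1, -89.9]
contact_force: [-11.8, 1.3, 15.4]
gripper_width: 0.0004
```

{"op": "move_arm", "data": {
  "commands": [
    [0, 0, 25, 0, 0, 0, 0],
    [0, 0, 30, 0, 0, 0, 0],
    [0, 0, 30, 0, 0, 0, 0],
    [0, 0, 27, 0, 0, 0, 0],
    [0, 0, 0, 0, 0, 0, 0],
    [16, 41, 0, 0, 0, 0, 100],
    [16, 41, 0, 0, 0, 0, 100],
    [16, 41, 0, 0, 0, 0, 100],
    [16, 40.5, 0, 0, 0, 0, 100],
    [0, 0, 0, 0, 0, 0, 100],
    [0, 0, 0, 0, 0, 0, 100],
    [0, 0, 0, 0, 0, 0, 100]
  ]
}}

```text
time_s: 25.35
tcp_pos: [0.643, 0.0841, 0.2473]
eef_rot: [179.9, -0.0, -89.9]
contact_force: [-0.6, -0.5, 0.0]
gripper_width: 0.051
```

{"op": "move_arm", "data": {
  "commands": [
    [0, 0, 0, 0, 0, 0, 100],
    [0, 0, 0, 0, 0, 0, 100],
    [0, 0, 0, 0, 0, 0, 100],
    [0, 0, 0, 0, 0, 0, 100],
    [0, 0, -40, 0, 0, 0, 100],
    [0, 0, -40, 0, 0, 0, 100],
    [0, 0, -25, 0, 0, 0, 100],
    [0, 0, -17, 0, 0, 0, 100],
    [0, 0, 0, 0, 0, 0, 100],
    [0, 0, 0, 0, 0, 0, 0],
    [0, 0, 0, 0, 0, 0, 0],
    [0, 0, 0, 0, 0, 0, 0],
    [0, 0, 0, 0, 0, 0, 0],
    [0, 0, 0, 0, 0, 0, 0],
    [0, 0, 0, 0, 0, 0, 0],
    [0, 0, 0, 0, 0, 0, 0],
    [0, 0, 0, 0, 0, 0, 0],
    [0, 0, 0, 0, 0, 0, 0],
    [0, 0, 0, 0, 0, 0, 0]
  ]
}}

```text
time_s: 27.25
tcp_pos: [0.6435, 0.0847, 0.1263]
eef_rot: [180.0, -0.0, -89.9]
contact_force: [-0.4, 0.5, 0.9]
gripper_width: 0.0314
```

{"op": "move_arm", "data": {
  "commands": [
    [-5, 0.3, 1.3, 0, 0, 0, 0],
    [-5, 0.3, 1.1, 0, 0, 0, 0],
    [-5, 0.3, 1, 0, 0, 0, 0],
    [-5, 0.3, 0.8, 0, 0, 0, 0],
    [-5, 0.3, 0.6, 0, 0, 0, 0],
    [-5, 0.2, 0.4, 0, 0, 0, 0],
    [-5, 0, 0.3, 0, 0, 0, 0],
    [-5, 0, 0, 0, 0, 0, 0],
    [-5, 0, -0.2, 0, 0, 0, 0],
    [-5, 0, -0.4, 0, 0, 0, 0],
    [-5, -0.3, -0.6, 0, 0, 0, 0],
    [-5, -0.3, -0.8, 0, 0, 0, 0],
    [-5, -0.3, -1, 0, 0, 0, 0],
    [-5, -0.4, -1.2, 0, 0, 0, 0],
    [-5, -0.4, -1.3, 0, 0, 0, 0],
    [-3, 0, -0.5, 0, 0, 0, 0],
    [0, 0, 0, 0, 0, 0, 0],
    [0, 0, 0, 0, 0, 0, 0],
    [0, 0, 0, 0, 0, 0, 0]
  ]
}}

```text
time_s: 29.15
tcp_pos: [0.5651, 0.0846, 0.1256]
eef_rot: [179.9, -0.0, -89.9]
contact_force: [-1.7, 0.3, 1.1]
gripper_width: 0.0312
```

Run:
```python
from h import *
s=capture("scene")
cv2.imwrite("pics/i.png",cv2.resize(s["frame"][130:290,200:400],None,fx=3.3,fy=3.3))
```

```text
(no output)
```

View pics/i.png

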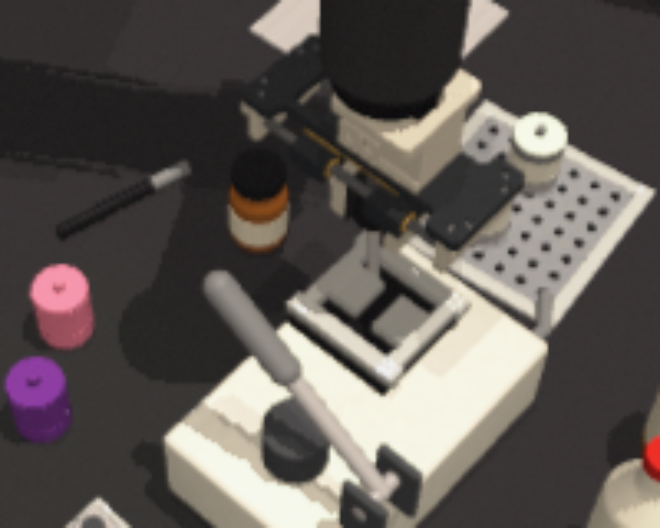

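The lever is at the rear-left end (shaft at 372,250) and the handle is up. Now I return the lever to neutral and let go.

{"op": "move_arm", "data": {
  "commands": [
    [5, 0.3, 1.3, 0, 0, 0, 0],
    [5, 0.3, 1.1, 0, 0, 0, 0],
    [5, 0.3, 1, 0, 0, 0, 0],
    [5, 0.3, 0.8, 0, 0, 0, 0],
    [5, 0, 0.6, 0, 0, 0, 0],
    [5, 0, 0.4, 0, 0, 0, 0],
    [5, 0, 0.3, 0, 0, 0, 0],
    [4, 0, 0, 0, 0, 0, 0],
    [0, 0, 0, 0, 0, 0, 0],
    [0, -5, 1, 0, 0, 0, 0],
    [0, -5, 1, 0, 0, 0, 0],
    [0, -5, 1, 0, 0, 0, 0],
    [0, -5, 0.5, 0, 0, 0, 0],
    [0, 0, 0, 0, 0, 0, 0],
    [0, 0, 0, 0, 0, 0, 0]
  ]
}}

```text
time_s: 30.7
tcp_pos: [0.605, 0.0656, 0.1354]
eef_rot: [-179.9, 0.0, -89.9]
contact_force: [0.7, -0.3, 4.9]
gripper_width: 0.0312
```

{"op": "move_arm", "data": {
  "commands": [
    [0, 0, 0, 0, 0, 0, 100],
    [0, 0, 0, 0, 0, 0, 100],
    [0, 0, 0, 0, 0, 0, 100],
    [0, 0, 0, 0, 0, 0, 100],
    [0, 0, 0, 0, 0, 0, 100],
    [0, 0, 0, 0, 0, 0, 100],
    [0, 0, 0, 0, 0, 0, 100],
    [0, 0, 30, 0, 0, 0, 100],
    [0, 0, 45, 0, 0, 0, 100],
    [0, 0, 0, 0, 0, 0, 100],
    [-45, 0, 0, 0, 0, 0, 100],
    [-45, 0, 0, 0, 0, 0, 100],
    [-45, 0, 0, 0, 0, 0, 100],
    [-25, -30, 0, 0, 0, 0, 100],
    [0, -45, 0, 0, 0, 0, 100],
    [0, -45, 0, 0, 0, 0, 100],
    [0, 0, 0, 0, 0, 0, 100]
  ]
}}

```text
time_s: 32.4
tcp_pos: [0.4437, -0.0576, 0.2101]
eef_rot: [-180.0, -0.0, -90.2]
contact_force: [-0.2, 0.3, -0.5]
gripper_width: 0.0876
```

Run:
```python
from h import *
s=capture("scene");c=capture("top");f=c["frame"]
cv2.imwrite("pics/j.png",np.hstack([cv2.resize(s["frame"][80:310,170:410],(417,400)),cv2.resize(f[130:310,90:270],(380,400))]))
```

View pics/j.png

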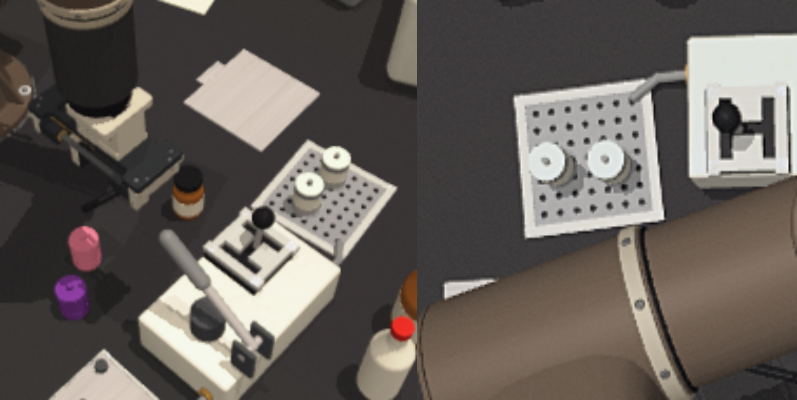

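The lever is in the neutral slot (right half, 727,117), and the cups are at (550,160) and (606,162), unmoved. Next, cup A goes to the tray.

{"op": "move_arm", "data": {
  "commands": [
    [0, 0, 0, 0, 0, 0, 100],
    [17, 43, 0, 0, 0, 0, 100],
    [17, 43, 0, 0, 0, 0, 100],
    [17, 43, 0, 0, 0, 0, 100],
    [17, 43, 0, 0, 0, 0, 100],
    [17, 43, 0, 0, 0, 0, 100],
    [17, 43, 0, 0, 0, 0, 100],
    [17, 43, 0, 0, 0, 0, 100],
    [17, 43, 0, 0, 0, 0, 100],
    [0, 0, 0, 0, 0, 0, 100],
    [0, 0, 0, 0, 0, 0, 100],
    [0, 0, 0, 0, 0, 0, 100]
  ]
}}

```text
time_s: 33.7
tcp_pos: [0.5797, 0.2904, 0.2094]
eef_rot: [180.0, -0.0, -89.9]
contact_force: [0.4, 0.1, 0.1]
gripper_width: 0.0877
```

{"op": "move_arm", "data": {
  "commands": [
    [0, -5, -40, 0, 0, 0, 100],
    [0, 0, -45, 0, 0, 0, 100],
    [0, 0, -45, 0, 0, 0, 100],
    [0, 0, -30, 0, 0, 0, 100],
    [0, 0, -15, 0, 0, 0, 100],
    [0, 0, 0, 0, 0, 0, 100],
    [0, 0, 0, 0, 0, 0, 0],
    [0, 0, 0, 0, 0, 0, 0],
    [0, 0, 0, 0, 0, 0, 0],
    [0, 0, 0, 0, 0, 0, 0],
    [0, 0, 0, 0, 0, 0, 0],
    [0, 0, 0, 0, 0, 0, 0],
    [0, 0, 0, 0, 0, 0, 0],
    [0, 0, 25, 0, 0, 0, 0],
    [0, 0, 40, 0, 0, 0, 0],
    [0, 0, 0, 0, 0, 0, 0]
  ],
  "squeeze": 20
}}

```text
time_s: 35.3
tcp_pos: [0.5833, 0.2867, 0.1052]
eef_rot: [-179.6, 0.2, -89.9]
contact_force: [-0.7, 0.3, 0.2]
gripper_width: 0.0436
```

{"op": "move_arm", "data": {
  "commands": [
    [-34.6, 13.3, 0, 0, 0, 0, 0],
    [-34.6, 13.3, 0, 0, 0, 0, 0],
    [-34.6, 13.3, 0, 0, 0, 0, 0],
    [-34.6, 13.3, 0, 0, 0, 0, 0],
    [-34.6, 13.3, 0, 0, 0, 0, 0],
    [-34.6, 13.3, 0, 0, 0, 0, 0],
    [0, 0, 0, 0, 0, 0, 0],
    [0, 0, 0, 0, 0, 0, 0],
    [0, 0, -30, 0, 0, 0, 0],
    [0, 0, -20, 0, 0, 0, 0],
    [0, 0, -9, 0, 0, 0, 0],
    [0, 0, 0, 0, 0, 0, 0],
    [0, 0, 0, 0, 0, 0, 0]
  ]
}}

```text
time_s: 36.6
tcp_pos: [0.3736, 0.3648, 0.0411]
eef_rot: [-180.0, 0.0, -90.0]
contact_force: [-0.4, 0.9, -0.4]
gripper_width: 0.0435
```

{"op": "move_arm", "data": {
  "commands": [
    [0, 0, -4, 0, 0, 0, 0],
    [0, 0, -2.5, 0, 0, 0, 0],
    [0, 0, 0, 0, 0, 0, 0],
    [0, 0, 0, 0, 0, 0, 100],
    [0, 0, 0, 0, 0, 0, 100],
    [0, 0, 0, 0, 0, 0, 100],
    [0, 0, 0, 0, 0, 0, 100],
    [0, 0, 30, 0, 0, 0, 100],
    [0, 0, 45, 0, 0, 0, 100],
    [0, 0, 45, 0, 0, 0, 100],
    [34, -25, 0, 0, 0, 0, 100],
    [34, -25, 0, 0, 0, 0, 100],
    [34, -25, 0, 0, 0, 0, 100],
    [34, -25, 0, 0, 0, 0, 100],
    [34, -25, 0, 0, 0, 0, 100],
    [36, -25, 0, 0, 0, 0, 100],
    [0, 0, 0, 0, 0, 0, 100],
    [0, 0, 0, 0, 0, 0, 100],
    [0, 0, 0, 0, 0, 0, 100]
  ]
}}

```text
time_s: 38.5
tcp_pos: [0.5784, 0.2148, 0.154]
eef_rot: [180.0, -0.0, -89.9]
contact_force: [-0.5, -0.3, -0.9]
gripper_width: 0.0874
```

Run:
```python
from h import *
s=capture("scene");c=capture("top");f=c["frame"]
cv2.imwrite("pics/k.png",np.hstack([cv2.resize(s["frame"][80:310,170:410],(417,400)),cv2.resize(f[130:340,90:270],(343,400))]))
```

```text
(no output)
```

View pics/k.png

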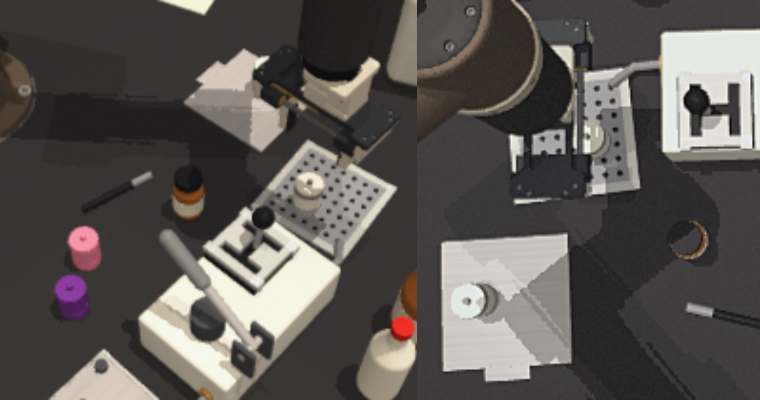

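{"op": "move_arm", "data": {
  "commands": [
    [2, 0, -40, 0, 0, 0, 100],
    [0, 0, -40, 0, 0, 0, 100],
    [0, 0, -25, 0, 0, 0, 100],
    [0, 0, -14, 0, 0, 0, 100],
    [0, 0, 0, 0, 0, 0, 100],
    [0, 0, 0, 0, 0, 0, 0],
    [0, 0, 0, 0, 0, 0, 0],
    [0, 0, 0, 0, 0, 0, 0],
    [0, 0, 0, 0, 0, 0, 0],
    [0, 0, 0, 0, 0, 0, 0],
    [0, 0, 0, 0, 0, 0, 0],
    [0, 0, 0, 0, 0, 0, 0],
    [0, 0, 25, 0, 0, 0, 0],
    [0, 0, 40, 0, 0, 0, 0],
    [0, 0, 40, 0, 0, 0, 0],
    [0, 0, 0, 0, 0, 0, 0]
  ]
}}

```text
time_s: 40.2
tcp_pos: [0.584, 0.2163, 0.1464]
eef_rot: [-179.5, 0.3, -89.9]
contact_force: [0.7, 0.6, -0.5]
gripper_width: 0.0437
```

Cup A stands on the tray (468,301), inside its edges. Cup B is gripped.

{"op": "move_arm", "data": {
  "commands": [
    [-34.3, 13.3, 0, 0, 0, 0, 0],
    [-34.3, 13.3, 0, 0, 0, 0, 0],
    [-34.3, 13.3, 0, 0, 0, 0, 0],
    [-34.3, 13.3, 0, 0, 0, 0, 0],
    [-34.3, 13.3, 0, 0, 0, 0, 0],
    [-34.3, 13.3, 0, 0, 0, 0, 0],
    [0, 0, 0, 0, 0, 0, 0],
    [0, 0, 0, 0, 0, 0, 0],
    [0, 0, -35, 0, 0, 0, 0],
    [0, 0, -35, 0, 0, 0, 0],
    [0, 0, -20, 0, 0, 0, 0],
    [0, 0, -9, 0, 0, 0, 0],
    [0, 0, 0, 0, 0, 0, 0],
    [0, 0, 0, 0, 0, 0, 0]
  ]
}}

```text
time_s: 41.6
tcp_pos: [0.3759, 0.2948, 0.0418]
eef_rot: [-180.0, 0.0, -90.0]
contact_force: [0.4, -0.8, -1.4]
gripper_width: 0.0434
```

{"op": "move_arm", "data": {
  "commands": [
    [0, 0, -4, 0, 0, 0, 0],
    [0, 0, -3, 0, 0, 0, 0],
    [0, 0, 0, 0, 0, 0, 0],
    [0, 0, 0, 0, 0, 0, 100],
    [0, 0, 0, 0, 0, 0, 100],
    [0, 0, 0, 0, 0, 0, 100],
    [0, 0, 0, 0, 0, 0, 100],
    [0, 0, 30, 0, 0, 0, 100],
    [0, 0, 45, 0, 0, 0, 100],
    [0, 0, 45, 0, 0, 0, 100],
    [0, 0, 45, 0, 0, 0, 100],
    [20, -40, 0, 0, 0, 0, 100],
    [20, -40, 0, 0, 0, 0, 100],
    [0, -45, 0, 0, 0, 0, 100],
    [0, -45, 0, 0, 0, 0, 100],
    [0, -45, 0, 0, 0, 0, 100],
    [0, -45, 0, 0, 0, 0, 100],
    [0, -45, 0, 0, 0, 0, 100],
    [0, 0, 0, 0, 0, 0, 100],
    [0, 0, 0, 0, 0, 0, 100]
  ]
}}

```text
time_s: 43.6
tcp_pos: [0.415, -0.0116, 0.1993]
eef_rot: [-180.0, 0.0, -90.1]
contact_force: [-0.3, 1.0, -0.0]
gripper_width: 0.0879
```

Run:
```python
from h import *
s=capture("scene");c=capture("top");f=c["frame"]
cv2.imwrite("pics/l.png",np.hstack([cv2.resize(s["frame"][80:310,170:410],(417,400)),cv2.resize(f[130:340,90:270],(343,400))]))
```

```text
(no output)
```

View pics/l.png

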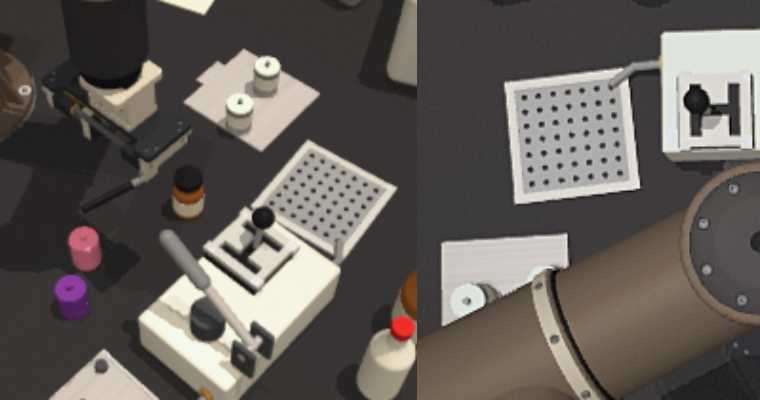

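Both cups stand on the tray (left half, 266,66 and 239,105), the lever is neutral, the handle is up, and the jar is at (188,190). One numeric check, then I hand in.

Run:
```python
from h import *
s=capture("scene")
P=lambda x,y:(170+x*240/417,80+y*230/400)
cu=[onz(s,*P(*p),.062)[:2] for p in[(266,66),(239,105)]]
t=np.array([onz(s,*P(*p),.006)[:2] for p in[(185,101),(243,50),(319,94),(260,149)]])
print(np.round(cu,3),t.round(3).tolist(),t.mean(0).round(3))
d=np.array(cu)-t.mean(0);print(d.round(3))
if np.abs(d).max()<.055: print(close_job())
```

```text
[[0.375 0.361]
 [0.399 0.263]] [[0.293, 0.247], [0.287, 0.409], [0.454, 0.417], [0.457, 0.253]] [0.373 0.332]
[[ 0.003  0.029]
 [ 0.027 -0.069]]
```

Cup B reads about (0.40, 0.263), not where I set it, so it was probably knocked aside. I'll move the arm out of the way and measure it from both views.

{"op": "move_arm", "data": {
  "commands": [
    [10, -45, 0, 0, 0, 0, 100],
    [10, -45, 0, 0, 0, 0, 100],
    [10, -45, 0, 0, 0, 0, 100],
    [10, -45, 0, 0, 0, 0, 100],
    [0, 0, 0, 0, 0, 0, 100],
    [0, 0, 0, 0, 0, 0, 100]
  ]
}}

```text
time_s: 44.35
tcp_pos: [0.4553, -0.1904, 0.1986]
eef_rot: [179.9, 0.0, -90.0]
contact_force: [-0.2, -0.1, 0.0]
gripper_width: 0.0876
```

Run:
```python
from h import *
s=capture("scene");c=capture("top");print(get_state()["tcp_pos"])
cv2.imwrite("pics/m.png",np.hstack([cv2.resize(s["frame"][100:180,260:380],(600,400),interpolation=3)[:,:390],cv2.resize(c["frame"][230:340,90:220],(400,400*110//130),interpolation=3)[:338] if 0 else cv2.resize(c["frame"][230:340,90:200],(400,400),interpolation=3)]))
```

```text
[ 0.45525564 -0.18930483  0.19905563]
```

View pics/m.png

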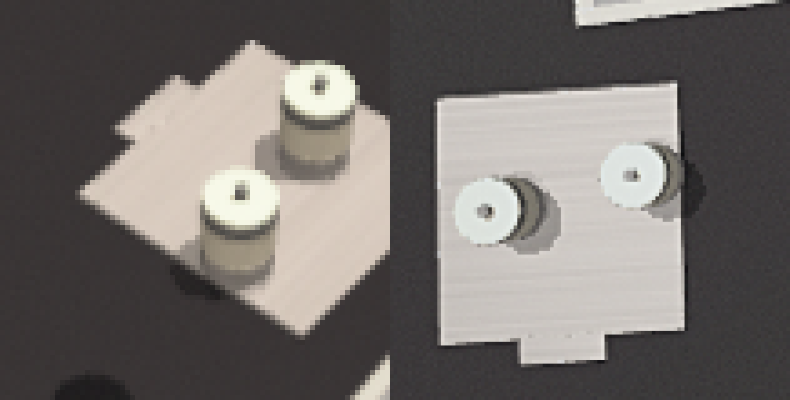

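The cup was knocked: it is now by the tray's right edge, with its top at (632,175) in the right panel. Cup A is unmoved at (487,211).

Run:
```python
from h import *
s=capture("scene");c=capture("top")
T=lambda x,y:(90+(x-390)*.275,230+y*.275);S=lambda x,y:(260+x/5,100+y/5)
for a,b in[((632,175),(240,198)),((487,211),(319,91))]:
    print(onz(c,*T(*a),.062).round(4),onz(s,*S(*b),.062).round(4),two(c,T(*a),s,S(*b)))
t=np.array([onz(c,*T(*p),.006)[:2] for p in[(438,98),(676,83),(684,327),(442,344)]]);print(t.round(3).tolist(),t.mean(0))
```

```text
[0.3929 0.2681 0.062 ] [0.3984 0.2661 0.062 ] (array([0.39347183, 0.27097605, 0.05404137]), np.float64(0.001895334422066706))
[0.3714 0.3637 0.062 ] [0.3776 0.3612 0.062 ] (array([0.37178683, 0.3677958 , 0.0527775 ]), np.float64(0.0019401370108916413))
[[0.449, 0.42], [0.456, 0.253], [0.288, 0.246], [0.28, 0.412]] [0.36860674 0.33265411]
```

{"op": "move_arm", "data": {
  "commands": [
    [-5.5, 41.7, 0, 0, 0, 0, 100],
    [-5.5, 41.7, 0, 0, 0, 0, 100],
    [-5.5, 41.7, 0, 0, 0, 0, 100],
    [-5.5, 41.7, 0, 0, 0, 0, 100],
    [-5.5, 41.7, 0, 0, 0, 0, 100],
    [-5.5, 41.7, 0, 0, 0, 0, 100],
    [-5.5, 41.7, 0, 0, 0, 0, 100],
    [-5.5, 41.7, 0, 0, 0, 0, 100],
    [-5.5, 41.7, 0, 0, 0, 0, 100],
    [-5.5, 41.7, 0, 0, 0, 0, 100],
    [-5.5, 41.7, 0, 0, 0, 0, 100],
    [0, 0, 0, 0, 0, 0, 100],
    [0, 0, 0, 0, 0, 0, 100],
    [0, 0, 0, 0, 0, 0, 100]
  ]
}}

```text
time_s: 45.95
tcp_pos: [0.3939, 0.2681, 0.1993]
eef_rot: [180.0, -0.0, -89.9]
contact_force: [-0.1, 0.6, -1.2]
gripper_width: 0.088
```

{"op": "move_arm", "data": {
  "commands": [
    [1, 1, -45, 0, 0, 0, 100],
    [0, 0, -45, 0, 0, 0, 100],
    [0, 0, -40, 0, 0, 0, 100],
    [0, 0, -22, 0, 0, 0, 100],
    [0, 0, -13, 0, 0, 0, 100],
    [0, 0, 0, 0, 0, 0, 100],
    [0, 0, 0, 0, 0, 0, 0],
    [0, 0, 0, 0, 0, 0, 0],
    [0, 0, 0, 0, 0, 0, 0],
    [0, 0, 0, 0, 0, 0, 0],
    [0, 0, 0, 0, 0, 0, 0],
    [0, 0, 0, 0, 0, 0, 0],
    [0, 0, 0, 0, 0, 0, 0],
    [0, 0, 15, 0, 0, 0, 0],
    [-10, 14, 0, 0, 0, 0, 0],
    [-10, 14, 0, 0, 0, 0, 0],
    [0, 0, 0, 0, 0, 0, 0],
    [0, 0, -9, 0, 0, 0, 0],
    [0, 0, 0, 0, 0, 0, 0],
    [0, 0, 0, 0, 0, 0, 0]
  ]
}}

```text
time_s: 47.95
tcp_pos: [0.3756, 0.2963, 0.0396]
eef_rot: [180.0, -0.1, -90.0]
contact_force: [-0.4, -0.3, -0.1]
gripper_width: 0.0435
```

{"op": "move_arm", "data": {
  "commands": [
    [0, 0, -4, 0, 0, 0, 0],
    [0, 0, -2, 0, 0, 0, 0],
    [0, 0, 0, 0, 0, 0, 0],
    [0, 0, 0, 0, 0, 0, 100],
    [0, 0, 0, 0, 0, 0, 100],
    [0, 0, 0, 0, 0, 0, 100],
    [0, 0, 0, 0, 0, 0, 100],
    [0, 0, 0, 0, 0, 0, 100],
    [0, 0, 30, 0, 0, 0, 100],
    [0, 0, 45, 0, 0, 0, 100],
    [0, 0, 45, 0, 0, 0, 100],
    [0, 0, 45, 0, 0, 0, 100],
    [10, -42, 0, 0, 0, 0, 100],
    [10, -42, 0, 0, 0, 0, 100],
    [10, -42, 0, 0, 0, 0, 100],
    [10, -42, 0, 0, 0, 0, 100],
    [10, -42, 0, 0, 0, 0, 100],
    [0, -42, 0, 0, 0, 0, 100],
    [0, -42, 0, 0, 0, 0, 100],
    [0, -42, 0, 0, 0, 0, 100]
  ]
}}

```text
time_s: 49.95
tcp_pos: [0.4252, -0.0404, 0.1994]
eef_rot: [-180.0, 0.0, -89.9]
contact_force: [1.2, 0.7, -0.9]
gripper_width: 0.0876
```

{"op": "move_arm", "data": {
  "commands": [
    [10, -45, 0, 0, 0, 0, 100],
    [10, -45, 0, 0, 0, 0, 100],
    [10, -45, 0, 0, 0, 0, 100],
    [0, 0, 0, 0, 0, 0, 100],
    [0, 0, 0, 0, 0, 0, 100]
  ]
}}

```text
time_s: 50.45
tcp_pos: [0.4551, -0.175, 0.1987]
eef_rot: [179.9, 0.0, -90.1]
contact_force: [1.0, -0.3, 0.1]
gripper_width: 0.0879
```

Run:
```python
from h import *
s=capture("scene");c=capture("top")
cv2.imwrite("pics/n.png",np.hstack([cv2.resize(s["frame"][80:310,170:410],(417,400)),cv2.resize(c["frame"][230:340,90:200],(370,400),interpolation=3)]))
```

```text
(no output)
```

View pics/n.png

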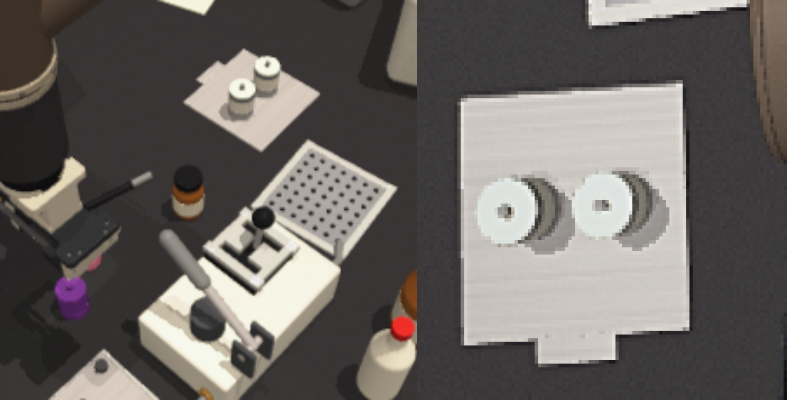

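Both cups stand upright well inside the tray (right half, 506,211 and 602,206). The lever is in neutral at (263,217), the handle is up, the jar is in place, and the arm is clear.

```bash
python3 -c "
from plant import *
print(close_job())"
```

```text
the job is handed in; nothing more can be done
None
```

The job is handed in, at about 50 s of the 210 s allowed; no verdict was reported.

- **Cups to the bed:** there were two filter cups, and both went upright onto the open bed, which is left of the station.
- **Lever and pump:** I moved the lever left and fully forward, then worked four pump strokes. On the first two, contact force rose to 23 and 29 N at the stop. On the third I took no reading at the bottom, and on the fourth the tool reached the same height without a force rise. Pictures showed the handle fully up after stroke 2 and after stroke 4; after strokes 1 and 3 I did not look.
- **Vent and tray:** I pulled the lever to the rear-left end and confirmed it in a picture. Then I returned it to neutral and set both cups on the tray.
- **Failed check:** my first check before handing in showed one cup about 3–4 cm from where I had set it, near the tray's right edge. I regrasped it and put it back.
- **Last check:** the final picture shows both cups upright and well inside the tray, the lever in the neutral slot, the handle up, the jar in place and the arm clear.

I viewed 15 pictures, one over the budget of 14, because of that correction.

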